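# Hold the little pedal bin open, then let its lid down without a bang

## Task

Hold the little steel pedal bin on the shelf open for me while I drop something in: with a fingertip press its pedal right down so that the lid stands wide open, and keep it open for three seconds. Then ease the pedal up slowly so that the lid comes down to fully shut without slamming, and take your hand away. Work the lid by the pedal only, do not lift, tip or shove the bin, and leave the dumper and the glass jar as they are.

Things in the scene. Friction and masses are not known exactly. Their poses are not given: they have to be found in the camera images.
- bin: round table-top pedal bin of brushed steel standing loose on the shelf: 150 mm in diameter, 215 mm high with the lid shut, about 1.3 kg, black moulded foot. Origin at the centre of its underside, z up. Its pedal sticks out on its own -x side (the front); the lid's hinge and the push-rod cover are on its +x side (the back, out to x = +92 mm).
- pedal_pad (a point): centre of the top face of the bin's pedal, a flat black pad 50 mm long (outward from the bin) and 62 mm wide, 6 mm thick, on a short steel arm. At rest its top is level, 42 mm above the shelf, and this point is 110 mm in front (-x) of the bin's axis, 35 mm out from the steel wall, which rises to 190 mm above the shelf; the pad ends 25 mm farther out. The pad turns with the pedal, x along the bin's x.
- pedal (a joint): turn of the pedal about a level pivot 90 mm behind the pad's centre, rad: 0 at rest (up), 0.27 when the rubber buffer under the pad meets the shelf (fully down, pad centre 24 mm lower); 20 N more squeezes it to 0.31, then it is hard. It takes 3 to 6 N at the pad's centre to start, then less, about 2 N near the bottom. No spring: the lid's weight alone brings it up, with a bang if let go.
- lid (a joint): opening angle of the lid, rad: 0 shut, 1.13 to 1.3 with the pedal fully down. It is linked to the pedal by a push rod: its angle is 4.2 times the pedal's, both ways, so its front edge moves about 7 times as fast as the pad's centre. It turns up and back about the hinge at the bin's back, 194 mm above the shelf.
- lid_dome: the lid, a shallow steel dome 155 mm in diameter and 23 mm thick, about 0.14 kg. Origin at the centre of its lower rim (194 mm above the shelf when shut), z up through the dome when shut. Not to be touched.
- dumper: die-cast orange dumper truck, 146 mm long (x), 66 mm wide, 70 mm high, loose, beside the bin. Origin at the centre of its underside. Leave alone.
- jar: glass jar with a metal screw-top lid, 80 mm in diameter, 115 mm high, loose, beside the bin. Origin at the centre of its underside. Leave alone.
Mind the look-alikes: they are no part of the job. Of the things that look like the bin, the larger one is meant.

How it is judged:
On the way, in this order (a step that is already met when the one before it is completed fails the run):
1. the lid stands wide open (over 1.05 rad, 60 degrees) for at least 2.5 s on end (value of joint lid above 1.05 rad), for 2.5 s.
2. the lid is down again, shut (value of joint lid below 0.05 rad), for 0.2 s.
At the end, for the whole second after the job is handed in: The lid is shut (under 0.05 rad) and the pedal up, both at rest; the bin stands upright within 30 mm of where it was; dumper and jar are within 15 mm of where they were (value of joint lid below 0.05 rad and value of joint pedal below 0.02 rad and angular speed of lid_dome below 0.1 rad/s and linear speed of bin below 0.02 m/s and distance of bin from where it was at the start of the episode below 0.03 m and angle between bin's own z axis and vertical below 0.05 rad and distance of each of dumper, jar from where it was at the start of the episode below 0.015 m); the robot touches nothing.
It fails at once if the lid slams: closing faster than 2.5 rad/s (0.4 m/s at its front edge) in the last 0.3 rad (value of joint lid below 0.3 rad and velocity of joint lid below -2.5 rad/s).
It fails at once if the lid is worked by hand instead of by the pedal (contact force between any of the fingers, the arm and lid_dome above 0.5 N).
It fails at once if the bin is lifted off the shelf by over 10 mm or tipped by over 0.12 rad (7 degrees) (height (world z) of bin above 0.01 m or angle between bin's own z axis and vertical above 0.12 rad).
It fails at once if the bin is shoved over 40 mm (distance of bin from where it was at the start of the episode above 0.04 m).
It fails at once if the dumper or the jar is shifted over 15 mm (distance of any of dumper, jar from where it was at the start of the episode above 0.015 m).
It also fails if it takes over 51 s, if anything falls off the work surface, if the arm or the gripper's body presses on something with over 40 N, if the wrist force passes 120 N, or if a joint passes its speed limit or range.

## Robot

A 6-joint arm with a two-finger parallel gripper is mounted at the origin on the work surface. World frame = base frame: x ahead of the robot, y to its left, z up, the work surface at z = 0. Lengths are in m, angles in rad, forces in N, time in s.
With the tool pointing down it reaches from about 0.3 to 0.95 m from the base axis. Payload 3.1 kg.
Tool frame: the origin (TCP) lies midway between the tips of the shut fingers; the grasp point (between the pads) lies 19 mm behind it; z points along the fingers, y is the line along which they close (so a half turn about z gives the same grasp; the last joint's range is limited). The gripper opens to 85 mm and grips with 20 to 120 N. Pads are 22 mm wide; open, the fingers measure 114 mm over their backs; the gripper's body (76 mm by 85 mm) begins 54 mm behind the grasp point. The pads swing forward as they close: fully open they stand 13 mm farther back than shut.
Start: joints at [-1.344, 0.308, 1.634, -0, 1.2, -0.07], TCP at [0.183, -0.598, 0.231] pointing down, gripper open.
Joint ranges: [-3.06, 3.06], [-0.79, 1.96], [0.05, 2.63], [-1.19, 4.34], [0.05, 2.64], [-2.94, 2.94]. Speed limits (rad/s): [2.79, 2.79, 3.14, 3.14, 3.14, 3.14].

## Interface

Orientations are given as a unit quaternion [w, x, y, z].
In Python, from station import r gives the robot as it stands. The module is installed in compiled form; this text tells all that it offers.
- The arm moves only by the shell command python3 -m pendant 'ROWS' [FORCE]. ROWS is a JSON object of lists of equal length, an entry for each row: "jaw": the closure, from 0 (fully open) to 1 (shut); "slide": the shift along the tool's x, y, z normalised to -1 to 1, where 1 is 0.5 m, a list of three; "dr": the turn, a rotation vector about the tool's x, y, z normalised to -1 to 1, where 1 is 45 degrees, a list of three. In form: {"jaw": [jaw, ...], "slide": [[tx, ty, tz], ...], "dr": [[wx, wy, wz], ...]}. A call has 1 to 8 rows; each row is the pose to reach, as a shift and turn from the pose commanded when the call began, along the tool's axes at that moment; what a row does not reach only later rows make up. A row lasts 1/12 s, in which the tool goes at most 41.7 mm and 7.16 degrees, less where a joint would pass 70% of its speed; a pose out of reach is approached as far as the arm can. A call with a number of a shift or a turn outside -1 to 1 is refused whole. A call with a gripper value outside its range is refused whole. The fingers move at their own pace and stop on an object; FORCE is the grip in N (left out, the last holds). Time passes only in rows, so rows that repeat a pose let the fingers close. It gives the time, the measured TCP pose, the force, the opening and the grip force at its end, in the units of the state.
- r.sense(): the state, without advancing time (a new reading comes with each control period).
- r.capture(name): name is "scene" or "top" or "wrist"; returns the picture (480x640x3 uint8, red, green, blue); there is no depth.
- r.calibration(name): a dict with "mtx" (3x3 intrinsics, pixels), "R" (3x3) and "t" (3): a world point X has camera coordinates R X + t; the wrist camera has in their place "T_tool_cam" (4x4, takes a point from camera to tool coordinates, whose origin is the TCP and whose axes are the flange's). Camera axes: x right, y down, z forward; pixel columns grow to the right and rows downward; lengths in m; the calibration is good to about 2 mm. A picture is of the moment at which its call begins: read the wrist's pose just before it. calibration takes no time and is no camera call.
- r.hand_in(): hands the job in; it is judged then, once.
Trained networks look in the newest picture that a camera, given by its name, has taken for a name from the list of things; names that differ only in an ending like _2 or _b are one class to them, and where a whole thing is asked for, a point or a joint stands for the part that bears it (a point fixed in the world has none). Each returns a list of dicts, best first, with "score" (0 to 1); they miss things now and then, are a little off and sometimes report something else, mostly with a low value. They report only what shows in the picture. A call takes as long as a camera call. They do not tell look-alikes from the thing itself.
- r.look_for(name, camera): "xyz" ([x, y, z] in m, in the coordinates of the camera as it stood for that picture, good to about 4 mm: the middle of the surface that is visible of it).
The state is a dict: "time": time; "joint_positions": joint angles; "joint_vel": joint speeds; "effort": joint torques, N m; "position": TCP position; "ee_rot": TCP orientation; "force": force on the tool from outside, world axes, zero at the start; "ft_torque": the same for the moment, N m; "grip_width": finger opening in m; "grip_force": force on a finger pad.
Only numpy, scipy, OpenCV 4.12 (cv2) and the standard library are available. Lean on these libraries where they do the work, as an engineer would, in place of code of your own. Each camera call takes 0.05 s, during which the arm holds its last target. There are 200 camera calls.

## Working session

There is one attempt and no reset: what is moved stays moved. The work goes in short steps, Python scripts to look and compute and a shell command to move; the robot and the scene stay as the last step left them, time stands still between calls to the robot, and variables do not carry over. Pictures are saved under pics/ and viewed, at most 10 in all, crops included, and the job is handed in when it is done.

```bash
mkdir -p pics; cat > h.py <<'E'
import numpy as np, cv2
from station import r
def snap(cam,f):
    im=r.capture(cam); cv2.imwrite('pics/'+f,im[:,:,::-1]); return im
def world(cam,p,s=None):
    c=r.calibration(cam)
    if cam=='wrist':
        from scipy.spatial.transform import Rotation as Ro
        q=s['ee_rot']; R=Ro.from_quat([q[1],q[2],q[3],q[0]]).as_matrix()
        T=np.array(c['T_tool_cam']); return R@(T[:3,:3]@p+T[:3,3])+s['position']
    return np.array(c['R']).T@(np.array(p)-c['t'])
def px(cam,X):
    c=r.calibration(cam); v=np.array(c['mtx'])@(np.array(c['R'])@X+c['t']); return v[:2]/v[2]
def ray(cam,uv,z):
    c=r.calibration(cam); R=np.array(c['R']); C=-R.T@np.array(c['t'])
    d=R.T@np.linalg.solve(np.array(c['mtx']),[uv[0],uv[1],1]); return C+d*(z-C[2])/d[2]
E
python3 - <<'E'
from h import *
np.set_printoptions(precision=3,suppress=True)
s=r.sense(); print(s['time'],s['position'],s['ee_rot'])
for cam in('scene','top'):
    snap(cam,cam+'1.png')
    for n in('bin','pedal_pad','lid_dome','dumper','jar'):
        for d in r.look_for(n,cam)[:4]:
            X=world(cam,d['xyz']); print(cam,n,round(d['score'],2),X,px(cam,X))
E
```

```text
0.0 [ 0.183 -0.597  0.23 ] [-0.001  0.989  0.148 -0.   ]
scene bin 0.81 [0.823 0.029 0.155] [336.976 329.054]
scene bin 0.69 [0.623 0.035 0.207] [295.037 205.911]
scene pedal_pad 0.62 [0.824 0.119 0.031] [381.875 337.871]
scene pedal_pad 0.46 [0.589 0.046 0.214] [294.534 185.541]
scene lid_dome 0.81 [0.817 0.034 0.162] [338.294 322.586]
scene lid_dome 0.55 [0.589 0.042 0.209] [292.305 187.954]
scene dumper 0.91 [0.717 0.211 0.043] [403.853 268.181]
scene jar 0.85 [ 0.557 -0.121  0.094] [203.122 238.249]
top bin 0.61 [0.799 0.04  0.155] [334.506 184.057]
top bin 0.56 [0.566 0.053 0.213] [327.377 289.126]
top pedal_pad 0.84 [0.818 0.112 0.034] [303.924 189.93 ]
top pedal_pad 0.75 [0.475 0.08  0.044] [315.684 336.719]
top pedal_pad 0.67 [0.713 0.21  0.038] [261.028 232.995]
top pedal_pad 0.64 [0.568 0.048 0.21 ] [330.049 288.614]
top lid_dome 0.83 [0.803 0.038 0.157] [335.452 182.001]
top lid_dome 0.66 [0.572 0.049 0.21 ] [329.689 286.427]
top dumper 0.9 [0.712 0.211 0.037] [260.685 233.388]
```

View pics/scene1.png

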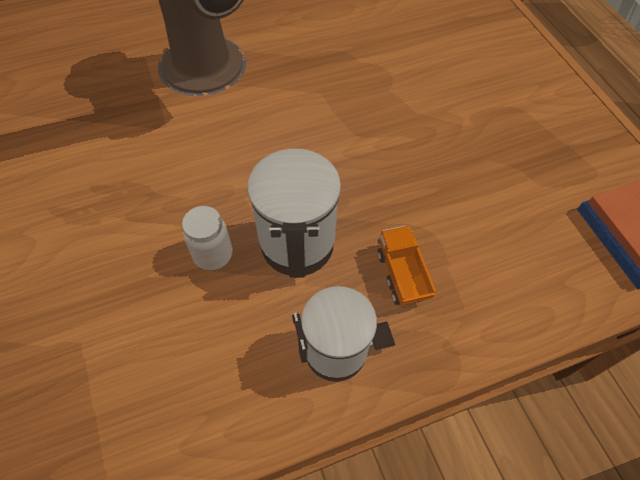

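View pics/top1.png

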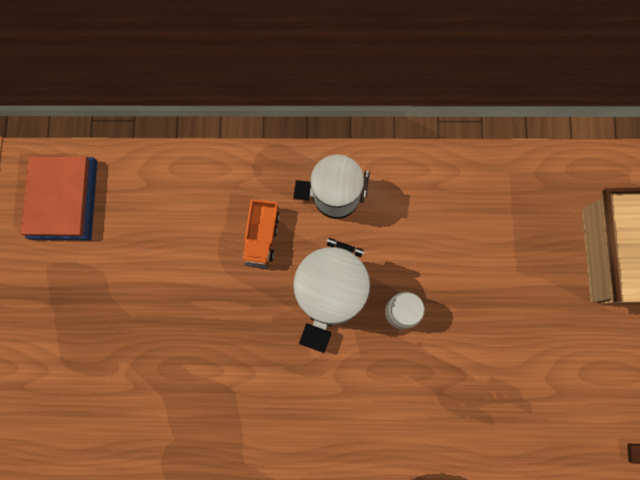

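There are two bins. The larger has its lid at about scene (295,187) / top (332,286) and its pedal at top (315,338). The smaller has its lid at about scene (338,322) / top (337,183) and its pedal at top (303,190). The larger fits, with a lid about 75 px across against 54 px. I'll confirm this in one crop and measure its pad.

```bash
python3 - <<'E'
from h import *
np.set_printoptions(precision=4,suppress=True)
im=cv2.imread('pics/top1.png')
cv2.imwrite('pics/crop.png',cv2.resize(im[150:370,230:440],None,fx=2.7,fy=2.7,interpolation=cv2.INTER_CUBIC))
m=(im.max(2)<45).astype(np.uint8); m[:324]=0;m[360:]=0;m[:,:290]=0;m[:,345:]=0
n,l,st,c=cv2.connectedComponentsWithStats(m); k=1+st[1:,4].argmax(); print(st[k],c[k])
pts=np.argwhere(l==k)[:,::-1].astype(np.float32)
box=cv2.boxPoints(cv2.minAreaRect(pts)); W=np.array([ray('top',b,.042) for b in box]); print(box,W)
print('sides',[np.linalg.norm(W[i]-W[i-1]) for i in range(4)],'pad',ray('top',c[k],.042))
# lid outline: bright grey at rim z~.194
g=im.astype(int); b=((g.max(2)-g.min(2)<25)&(g.min(2)>110)).astype(np.uint8); b[:240]=0;b[330:]=0;b[:,:285]=0;b[:,378:]=0
p=np.argwhere(b)[:,::-1].astype(np.float32); (cx,cy),rad=cv2.minEnclosingCircle(p); print(cx,cy,rad,ray('top',(cx,cy),.196),ray('top',(cx+rad,cy),.196))
s=r.sense(); print(s['force'])
E
```

```text
[300 324  31  28 558] [315.052  337.5771]
[[299.0831 343.2646]
 [306.1354 323.2831]
 [331.1385 332.1077]
 [324.0862 352.0893]] [[0.4605 0.1171 0.042 ]
 [0.5052 0.102  0.042 ]
 [0.4861 0.0454 0.042 ]
 [0.4417 0.0608 0.042 ]]
sides [np.float64(0.05940803073282919), np.float64(0.047190711750182135), np.float64(0.059727761106630105), np.float64(0.0470336767609672)] pad [0.4736 0.0814 0.042 ]
332.2908935546875 284.7827453613281 44.9879264831543 [0.5767 0.0436 0.196 ] [ 0.5776 -0.0475  0.196 ]
[-1.7358  0.726   0.49  ]
```

View pics/crop.png

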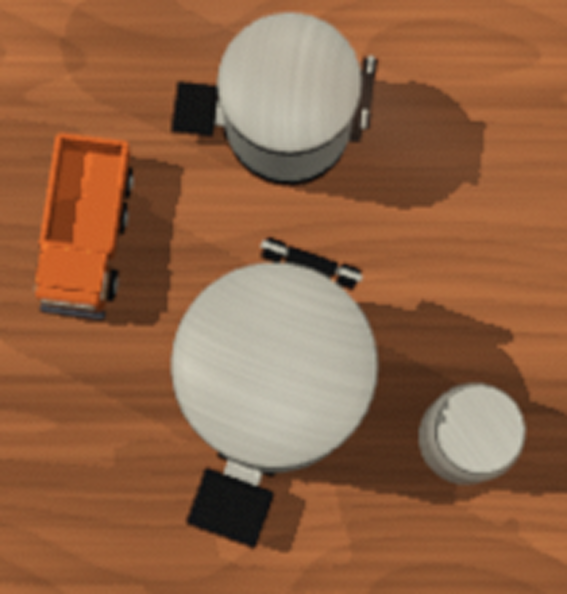

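The crop confirms it: the larger bin has its lid at crop (275,365), its pedal pad at (230,507) towards the robot, and its hinge cover at (310,258) behind. The pad measures 60 x 47 mm, close to the stated 62 x 50, with its centre at (0.474, 0.081). The bin's x axis is at a yaw of about -19°. I'll move over now.

```bash
python3 -m pendant '{"jaw":[1,1,1,1,1,1,1,1],"slide":[[0.05,-0.06,0],[0.1,-0.12,0],[0.16,-0.18,0],[0.21,-0.24,0],[0.26,-0.3,0],[0.31,-0.36,0],[0.36,-0.42,0],[0.4,-0.48,0]],"dr":[[0,0,0],[0,0,0],[0,0,0],[0,0,0],[0,0,0],[0,0,0],[0,0,0],[0,0,0]]}' 60
python3 -m pendant '{"jaw":[1,1,1,1,1,1,1,1],"slide":[[0.05,-0.06,0],[0.1,-0.12,0],[0.15,-0.18,0],[0.2,-0.24,0],[0.25,-0.3,0],[0.3,-0.36,0],[0.34,-0.41,0],[0.38,-0.46,0]],"dr":[[0,0,0.05],[0,0,0.1],[0,0,0.2],[0,0,0.3],[0,0,0.4],[0,0,0.5],[0,0,0.65],[0,0,0.8]]}'
cat >> h.py <<'E'
from scipy.spatial.transform import Rotation as Ro
def plan(tgt,tilt=25,yaw=-19):
    s=r.sense(); q=s['ee_rot']; R=Ro.from_quat([q[1],q[2],q[3],q[0]])
    b=np.array([np.cos(np.radians(yaw)),np.sin(np.radians(yaw)),0]); t=np.radians(tilt)
    z=np.sin(t)*b-np.cos(t)*np.array([0,0,1]); x=np.cos(t)*b+np.sin(t)*np.array([0,0,1]); y=np.cross(z,x)
    D=R.inv()*Ro.from_matrix(np.c_[x,y,z])
    print('t',s['time'],'pos',s['position'],'F',s['force'],'w',s['grip_width'])
    print('slide',R.inv().apply(np.array(tgt)-s['position'])/.5,'dr',D.as_rotvec()/np.radians(45))
E
python3 - <<'E'
from h import *
np.set_printoptions(precision=4,suppress=True)
plan([.474,.081,.12]); print(r.sense()['joint_positions'])
E
```

```text
time: 1.27
position: [0.3046, -0.3079, 0.2316]
ee_rot: [0.0, 0.989, 0.148, 0.001]
force: [0.7, -1.0, 0.4]
grip_width: -0.0003
grip_force: 0.0
time: 1.93
position: [0.4175, -0.036, 0.2318]
ee_rot: [0.0, 0.987, -0.16, 0.001]
force: [0.9, -0.2, 0.5]
grip_width: 0.0
grip_force: 0.0
t 1.9333 pos [ 0.4175 -0.036   0.2318] F [ 0.8635 -0.2481  0.5237] w 2.453333680518728e-05
slide [ 0.0332 -0.2576  0.2236] dr [-0.0032  0.5539  0.0135]
[-0.1899 -0.1068  2.0899 -0.      1.1572  1.7017]
```

```bash
python3 -m pendant '{"jaw":[1,1,1,1,1,1,1,1],"slide":[[0,-0.05,0],[0.01,-0.1,0],[0.01,-0.15,0.03],[0.02,-0.2,0.06],[0.03,-0.24,0.1],[0.03,-0.26,0.15],[0.03,-0.26,0.2],[0.03,-0.26,0.22]],"dr":[[0,0.08,0],[0,0.16,0],[0,0.24,0],[0,0.32,0],[0,0.4,0],[0,0.48,0],[0,0.55,0.01],[0,0.55,0.01]]}'
python3 - <<'E'
from h import *
np.set_printoptions(precision=4,suppress=True)
plan([.474,.081,.052]); s=r.sense(); snap('wrist','w1.png')
for d in r.look_for('pedal_pad','wrist')[:2]: print(d['score'],world('wrist',np.array(d['xyz']),s))
snap('scene','s2.png')
E
```

```text
time: 2.6
position: [0.4665, 0.0815, 0.1167]
ee_rot: [0.035, 0.965, -0.156, 0.208]
force: [-1.9, -0.2, -0.6]
grip_width: 0.0002
grip_force: 0.0
t 2.6 pos [0.4665 0.0815 0.1167] F [-1.8993 -0.2325 -0.6366] w 0.00022477769327458583
slide [-0.0403 -0.0042  0.1238] dr [-0.0024  0.0131  0.0128]
0.87 [0.484  0.0782 0.041 ]
```

View pics/w1.png

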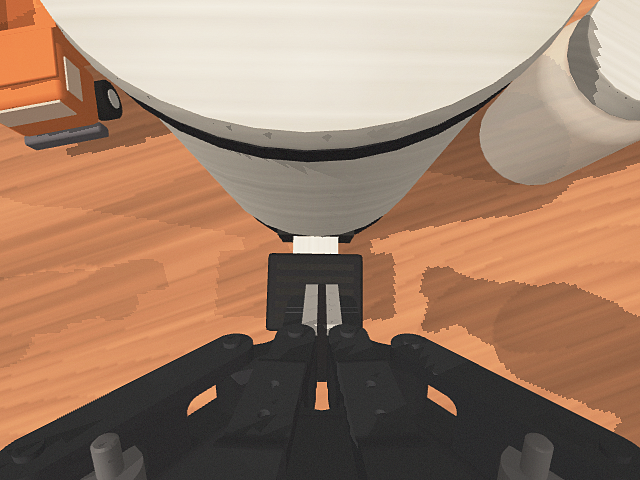

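View pics/s2.png

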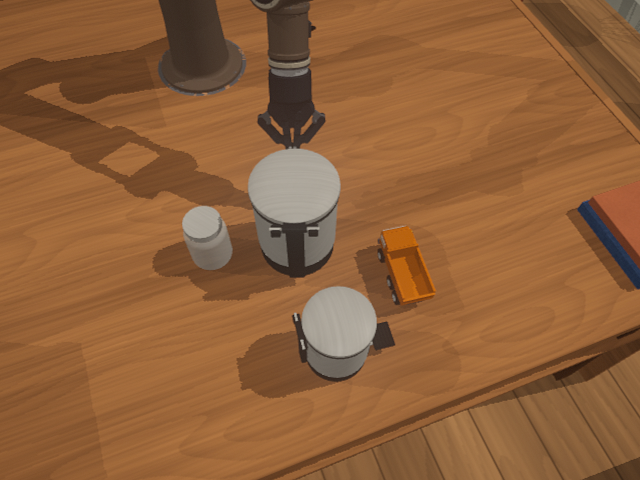

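The wrist view shows the pad at (315,292), with the shut fingertips at about (323,290) lined up over it. The lid rim is clear and the scene view shows nothing displaced. I'll descend to just above the pad.

```bash
python3 -m pendant '{"jaw":[1,1,1,1,1,1,1,1],"slide":[[-0.005,0,0.02],[-0.01,0,0.04],[-0.02,0,0.07],[-0.03,0,0.1],[-0.04,0,0.12],[-0.04,0,0.12],[-0.04,0,0.12],[-0.04,0,0.12]],"dr":[[0,0,0.01],[0,0,0.01],[0,0,0.01],[0,0,0.01],[0,0,0.01],[0,0,0.01],[0,0,0.01],[0,0,0.01]]}'
python3 - <<'E'
from h import *
np.set_printoptions(precision=4,suppress=True)
plan([.474,.081,.020])
E
```

```text
time: 3.42
position: [0.4802, 0.079, 0.0602]
ee_rot: [0.032, 0.963, -0.162, 0.213]
force: [0.3, 0.3, 0.5]
grip_width: -0.0002
grip_force: 0.0
t 3.4167 pos [0.4802 0.079  0.0602] F [0.2879 0.2885 0.4941] w -0.0002235591578409755
slide [-0.0458  0.0008  0.0674] dr [-0.0076  0.0019 -0.004 ]
```

```bash
python3 -m pendant '{"jaw":[1,1,1,1,1,1,1,1],"slide":[[-0.009,0,0.003],[-0.014,0,0.009],[-0.018,0,0.015],[-0.022,0,0.021],[-0.026,0,0.027],[-0.03,0,0.034],[-0.03,0,0.034],[-0.03,0,0.034]],"dr":[[0,0,0],[0,0,0],[0,0,0],[0,0,0],[0,0,0],[0,0,0],[0,0,0],[0,0,0]]}'
python3 - <<'E'
from h import *
np.set_printoptions(precision=4,suppress=True)
plan([.474,.081,.020])
E
```

```text
time: 4.08
position: [0.4726, 0.0811, 0.0368]
ee_rot: [0.033, 0.963, -0.162, 0.212]
force: [-0.1, 0.4, 4.4]
grip_width: 0.0005
grip_force: 1.8
t 4.0833 pos [0.4726 0.0811 0.0368] F [-0.0804  0.4499  4.3634] w 0.0005248228472879255
slide [-0.0115 -0.0005  0.0318] dr [-0.006   0.0052 -0.0021]
```

```bash
python3 -m pendant '{"jaw":[1,1,1,1,1,1,1,1],"slide":[[-0.002,0,0.005],[-0.004,0,0.01],[-0.006,0,0.015],[-0.008,0,0.02],[-0.01,0,0.025],[-0.0115,0,0.029],[-0.013,0,0.032],[-0.013,0,0.032]],"dr":[[0,0,0],[0,0,0],[0,0,0],[0,0,0],[0,0,0],[0,0,0],[0,0,0],[0,0,0]]}'
python3 - <<'E'
from h import *
np.set_printoptions(precision=4,suppress=True)
plan([.474,.081,.018]); snap('scene','s3.png')
E
```

```text
time: 4.75
position: [0.4739, 0.0797, 0.0225]
ee_rot: [0.032, 0.964, -0.161, 0.208]
force: [-0.9, 1.4, 1.4]
grip_width: 0.0
grip_force: 1.2
t 4.75 pos [0.4739 0.0797 0.0225] F [-0.9086  1.4435  1.3747] w 3.1496823543450324e-05
slide [-0.0044 -0.0025  0.008 ] dr [-0.0072  0.0148 -0.0009]
```

View pics/s3.png

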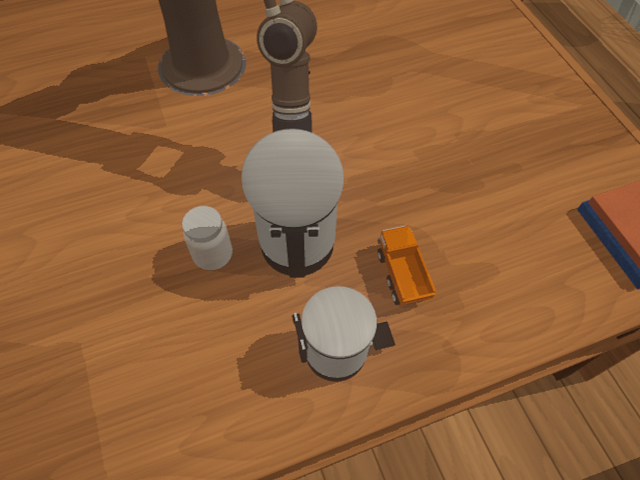

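The lid at scene (293,178) has risen part way and the bin hasn't moved. I'll press on until the buffer pushes back.

```bash
python3 -m pendant '{"jaw":[1,1,1,1],"slide":[[-0.001,0,0.003],[-0.003,0,0.006],[-0.0035,0,0.008],[-0.0035,0,0.008]],"dr":[[0,0,0],[0,0,0],[0,0,0],[0,0,0]]}'
python3 -m pendant '{"jaw":[1,1,1],"slide":[[-0.001,0,0.002],[-0.002,0,0.004],[-0.002,0,0.004]],"dr":[[0,0,0],[0,0,0],[0,0,0]]}'
```

```text
time: 5.13
position: [0.4746, 0.0791, 0.02]
ee_rot: [0.031, 0.965, -0.161, 0.207]
force: [-1.2, 1.0, 0.5]
grip_width: 0.0001
grip_force: 1.0
time: 5.38
position: [0.4749, 0.0791, 0.0187]
ee_rot: [0.031, 0.965, -0.161, 0.206]
force: [-2.5, 0.2, 2.6]
grip_width: -0.0001
grip_force: 1.8
```

```bash
python3 -m pendant '{"jaw":[1,1,1],"slide":[[-0.001,0,0.002],[-0.002,0,0.004],[-0.002,0,0.004]],"dr":[[0,0,0],[0,0,0],[0,0,0]]}'
python3 -m pendant '{"jaw":[1,1,1],"slide":[[-0.001,0,0.002],[-0.002,0,0.004],[-0.002,0,0.004]],"dr":[[0,0,0],[0,0,0],[0,0,0]]}'
```

```text
time: 5.63
position: [0.4751, 0.079, 0.0175]
ee_rot: [0.031, 0.965, -0.16, 0.206]
force: [-4.1, 2.1, 6.3]
grip_width: -0.0001
grip_force: 4.2
time: 5.88
position: [0.4753, 0.0789, 0.0164]
ee_rot: [0.03, 0.965, -0.16, 0.205]
force: [-6.7, 2.2, 11.6]
grip_width: -0.0001
grip_force: 6.7
```

```bash
python3 -m pendant '{"jaw":[1,1,1,1],"slide":[[-0.001,0,-0.0004],[-0.002,0,-0.0008],[-0.002,0,-0.0008],[-0.002,0,-0.0008]],"dr":[[0,0,0],[0,0,0],[0,0,0],[0,0,0]]}'
python3 - <<'E'
from h import *
np.set_printoptions(precision=3,suppress=True)
snap('scene','s4.png')
a=cv2.imread('pics/s4.png');b=cv2.imread('pics/s3.png'); 
cv2.imwrite('pics/s4c.png',cv2.resize(a[80:290,160:460],None,fx=2.5,fy=2.5,interpolation=cv2.INTER_CUBIC))
for n in('lid_dome','bin'):
  for d in r.look_for(n,'scene')[:2]: print(n,d['score'],world('scene',d['xyz']))
E
```

```text
time: 6.22
position: [0.4751, 0.079, 0.017]
ee_rot: [0.03, 0.965, -0.16, 0.206]
force: [-4.4, 1.8, 9.8]
grip_width: -0.0002
grip_force: 5.3
lid_dome 0.78 [0.644 0.028 0.295]
lid_dome 0.53 [0.718 0.213 0.045]
bin 0.96 [0.826 0.026 0.16 ]
bin 0.88 [0.643 0.027 0.266]
```

View pics/s4c.png

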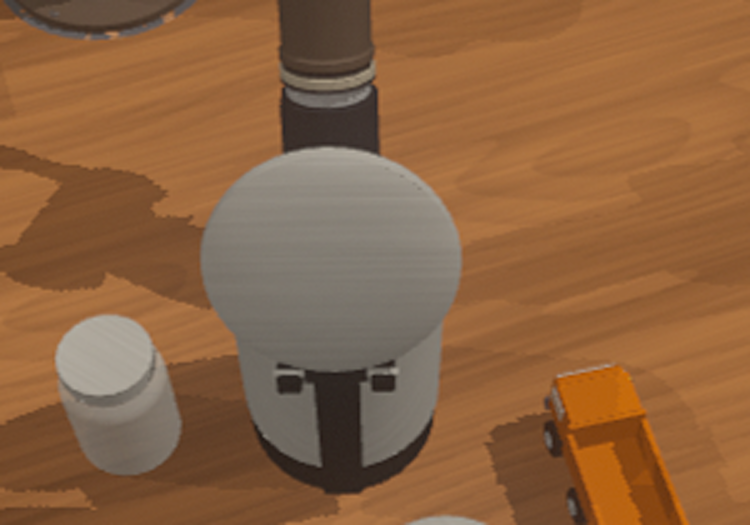

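The lid now stands well up: its outer face is centred at z = 0.295 against 0.21 when shut. The 10 N reaction shows the pedal is on its buffer. I'll hold here.

```bash
python3 -m pendant '{"jaw":[1,1,1,1,1,1,1,1],"slide":[[0,0,0],[0,0,0],[0,0,0],[0,0,0],[0,0,0],[0,0,0],[0,0,0],[0,0,0]],"dr":[[0,0,0],[0,0,0],[0,0,0],[0,0,0],[0,0,0],[0,0,0],[0,0,0],[0,0,0]]}'
python3 -m pendant '{"jaw":[1,1,1,1,1,1,1,1],"slide":[[0,0,0],[0,0,0],[0,0,0],[0,0,0],[0,0,0],[0,0,0],[0,0,0],[0,0,0]],"dr":[[0,0,0],[0,0,0],[0,0,0],[0,0,0],[0,0,0],[0,0,0],[0,0,0],[0,0,0]]}'
python3 -m pendant '{"jaw":[1,1,1,1,1,1,1,1],"slide":[[0,0,0],[0,0,0],[0,0,0],[0,0,0],[0,0,0],[0,0,0],[0,0,0],[0,0,0]],"dr":[[0,0,0],[0,0,0],[0,0,0],[0,0,0],[0,0,0],[0,0,0],[0,0,0],[0,0,0]]}'
python3 -m pendant '{"jaw":[1,1,1,1,1,1,1,1],"slide":[[0,0,0],[0,0,0],[0,0,0],[0,0,0],[0,0,0],[0,0,0],[0,0,0],[0,0,0]],"dr":[[0,0,0],[0,0,0],[0,0,0],[0,0,0],[0,0,0],[0,0,0],[0,0,0],[0,0,0]]}'
python3 -m pendant '{"jaw":[1,1,1,1,1,1,1,1],"slide":[[0,0,0],[0,0,0],[0,0,0],[0,0,0],[0,0,0],[0,0,0],[0,0,0],[0,0,0]],"dr":[[0,0,0],[0,0,0],[0,0,0],[0,0,0],[0,0,0],[0,0,0],[0,0,0],[0,0,0]]}'
```

```text
time: 7.03
position: [0.4751, 0.079, 0.017]
ee_rot: [0.03, 0.965, -0.16, 0.206]
force: [-4.8, 0.7, 9.5]
grip_width: 0.0001
grip_force: 5.3
time: 7.7
position: [0.4751, 0.079, 0.017]
ee_rot: [0.03, 0.965, -0.16, 0.206]
force: [-3.0, 1.1, 9.7]
grip_width: -0.0
grip_force: 5.3
time: 8.37
position: [0.4751, 0.079, 0.017]
ee_rot: [0.03, 0.965, -0.16, 0.206]
force: [-4.9, 0.8, 8.9]
grip_width: 0.0
grip_force: 5.3
time: 9.03
position: [0.4751, 0.079, 0.017]
ee_rot: [0.03, 0.965, -0.16, 0.206]
force: [-4.4, -0.1, 9.8]
grip_width: -0.0002
grip_force: 5.3
time: 9.7
position: [0.4751, 0.079, 0.017]
ee_rot: [0.03, 0.965, -0.16, 0.206]
force: [-5.1, 0.8, 9.4]
grip_width: 0.0003
grip_force: 5.3
```

Held for over 3.5 s. Now I'll ease the pedal up at about 12 mm/s.

```bash
python3 -m pendant '{"jaw":[1,1,1,1,1,1,1,1],"slide":[[0.0008,0,-0.0018],[0.0016,0,-0.0036],[0.0024,0,-0.0054],[0.0032,0,-0.0072],[0.004,0,-0.009],[0.0048,0,-0.0108],[0.0056,0,-0.0126],[0.0064,0,-0.0144]],"dr":[[0,0,0],[0,0,0],[0,0,0],[0,0,0],[0,0,0],[0,0,0],[0,0,0],[0,0,0]]}'
python3 -m pendant '{"jaw":[1,1,1,1,1,1,1,1],"slide":[[0.0008,0,-0.0018],[0.0016,0,-0.0036],[0.0024,0,-0.0054],[0.0032,0,-0.0072],[0.004,0,-0.009],[0.0048,0,-0.0108],[0.0056,0,-0.0126],[0.0064,0,-0.0144]],"dr":[[0,0,0],[0,0,0],[0,0,0],[0,0,0],[0,0,0],[0,0,0],[0,0,0],[0,0,0]]}'
```

```text
time: 10.37
position: [0.4742, 0.079, 0.024]
ee_rot: [0.03, 0.965, -0.16, 0.205]
force: [-1.1, 0.9, 0.9]
grip_width: -0.0
grip_force: 0.9
time: 11.03
position: [0.4741, 0.0789, 0.0319]
ee_rot: [0.031, 0.965, -0.16, 0.205]
force: [-1.8, 2.5, 3.1]
grip_width: 0.0004
grip_force: 1.8
```

Still in contact, with the pedal following. I'll go slower for the last stretch.

```bash
python3 -m pendant '{"jaw":[1,1,1,1,1,1,1,1],"slide":[[0.0006,0,-0.0014],[0.0012,0,-0.0028],[0.0018,0,-0.0042],[0.0024,0,-0.0056],[0.003,0,-0.007],[0.0036,0,-0.0084],[0.0042,0,-0.0098],[0.0048,0,-0.0112]],"dr":[[0,0,0],[0,0,0],[0,0,0],[0,0,0],[0,0,0],[0,0,0],[0,0,0],[0,0,0]]}'
python3 -m pendant '{"jaw":[1,1,1,1,1,1,1,1],"slide":[[0.0006,0,-0.0014],[0.0012,0,-0.0028],[0.0018,0,-0.0042],[0.0024,0,-0.0056],[0.003,0,-0.007],[0.0036,0,-0.0084],[0.0042,0,-0.0098],[0.0048,0,-0.0112]],"dr":[[0,0,0],[0,0,0],[0,0,0],[0,0,0],[0,0,0],[0,0,0],[0,0,0],[0,0,0]]}'
python3 -m pendant '{"jaw":[1,1,1,1,1,1,1,1],"slide":[[0.0006,0,-0.0014],[0.0012,0,-0.0028],[0.0018,0,-0.0042],[0.0024,0,-0.0056],[0.003,0,-0.007],[0.0036,0,-0.0084],[0.0042,0,-0.0098],[0.0048,0,-0.0112]],"dr":[[0,0,0],[0,0,0],[0,0,0],[0,0,0],[0,0,0],[0,0,0],[0,0,0],[0,0,0]]}'
```

```text
time: 11.7
position: [0.4743, 0.0788, 0.0381]
ee_rot: [0.031, 0.965, -0.16, 0.205]
force: [-2.3, 1.2, 4.5]
grip_width: 0.0001
grip_force: 2.1
time: 12.37
position: [0.4747, 0.0788, 0.0444]
ee_rot: [0.03, 0.965, -0.16, 0.205]
force: [-0.1, -1.1, 5.5]
grip_width: -0.0003
grip_force: 2.1
time: 13.03
position: [0.4739, 0.0788, 0.0501]
ee_rot: [0.03, 0.965, -0.16, 0.205]
force: [0.6, -0.6, 0.2]
grip_width: -0.0001
grip_force: 0.0
```

Contact has ended. I'll back off along the fingers, up and away from the bin.

```bash
python3 -m pendant '{"jaw":[1,1,1,1,1,1,1,1],"slide":[[0,0,-0.01],[0,0,-0.03],[0,0,-0.06],[-0.02,0,-0.1],[-0.04,0,-0.14],[-0.06,0,-0.18],[-0.06,0,-0.2],[-0.06,0,-0.2]],"dr":[[0,0,0],[0,0,0],[0,0,0],[0,0,0],[0,0,0],[0,0,0],[0,0,0],[0,0,0]]}'
python3 - <<'E'
from h import *
np.set_printoptions(precision=3,suppress=True)
for c in('scene','top'): snap(c,c+'9.png')
a=cv2.imread('pics/scene1.png');b=cv2.imread('pics/scene9.png')
cv2.imwrite('pics/f.png',cv2.hconcat([cv2.resize(i[140:440,170:450],None,fx=1.4,fy=1.4) for i in(a,b)]))
im=cv2.imread('pics/top9.png'); o=cv2.imread('pics/top1.png')
d=(cv2.absdiff(im,o).max(2)>60); print([d[y0:y1,x0:x1].sum() for x0,x1,y0,y1 in((240,280,195,270),(380,430,285,335),(290,375,235,325))])
for n in('dumper','jar','lid_dome'):
  for q in r.look_for(n,'scene')[:2]: print(n,q['score'],world('scene',q['xyz']))
E
```

```text
time: 13.7
position: [0.4098, 0.1011, 0.1314]
ee_rot: [0.029, 0.965, -0.16, 0.206]
force: [1.6, -0.6, -0.1]
grip_width: 0.0001
grip_force: 0.0
[np.int64(0), np.int64(0), np.int64(0)]
dumper 0.91 [0.719 0.212 0.046]
jar 0.81 [ 0.562 -0.12   0.094]
lid_dome 0.9 [0.812 0.033 0.163]
lid_dome 0.74 [0.589 0.045 0.21 ]
```

View pics/f.png

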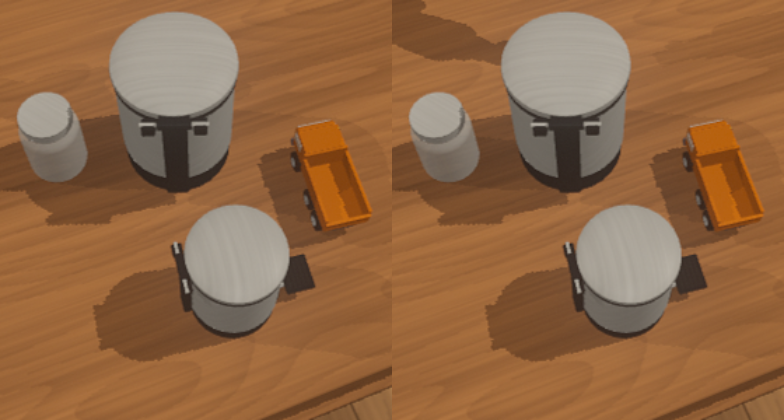

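The before and after views match: the large bin's lid (175,65 and 567,65) is shut, and the bin, dumper and jar haven't moved. Handing in.

```bash
python3 -c "
from station import r
print(r.hand_in())"
```

```text
the job is handed in; nothing more can be done
None
```

I pressed the larger bin's pedal fully down, held the lid wide open for over 3.5 s, eased it shut over about 3 s and backed the hand clear; in the final pictures the lid is shut and nothing has moved, and the job is handed in (no verdict was shown).

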